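# Weigh the tub of screws on the sprung hook and lock the reading

### The job

Weigh the clear tub with the tall carrying handle: hang it by its handle bar across both prongs of the spring scale's hook, easing it down so that the hook never dips all the way to its bottom stop, then let go. When the hook has stopped bobbing, press the plunger of the reading lock fully down to its stop and let it spring back up, leaving the tub hanging still. Leave the other things on the bench where they are.

Things in the scene. Friction and masses are not known exactly. Their poses are not given: they have to be found in the camera images.
- tub: Clear plastic tub of screws, grey clip-on lid, rigid upright carrying handle: the only thing with a tall handle. Loose, on the mat. Body 110 (x) x 150 (y) x 65 mm high; lid 116 x 156 mm, its top at 73 mm; handle top at 147 mm. 0.38 to 0.77 kg, centre of mass under the handle's middle. Origin: centre of the underside, z up.
- tub_handle (a point): Centre of the tub's handle bar, 140 mm above the tub's origin. The bar is 14 x 14 mm, square, 142 mm long along the tub's y, on two posts 12 mm square at y = +-64 mm; its underside is 60 mm over the lid. Rigid with the tub.
- scale: Spring scale fixed to the bench: grey base plate 200 x 150 x 12 mm (x -130 to +70 mm), upright steel column 28 mm thick at the origin, cap 38 mm wide with its top at 255 mm. A twin hook (two prongs on a carriage) slides on it, sprung upward. Origin: foot of the column on the mat, z up; the prongs point along its -x, roughly at the robot.
- hook_seat (a point): Midway between the prongs, level with the tops of their flat seats; 100 mm from the column's axis along the scale's -x, 220 mm above its origin when unloaded; moves with the hook, axes as the scale's. Prongs: 8 mm steel bars along x at y = +-42 mm, nothing between them. Seats flat for +-14 mm along x; behind, each steps up 10 mm. A hung bar lies along y, its centre 7 mm above this point.
- hook_tip (a point): Midway between the two prong tips, level with their tops: 30 mm ahead (-x of the scale) of hook_seat and 16 mm above it. A bar must pass over the tips while the tub's lid passes under the prongs (undersides 8 mm below the seat). The carriage plate (100 wide, 26 high, top 13 mm over the seat) faces the tips 71 mm behind the seat.
- hook (a joint): Dip of the hook in m: 0 at rest at its upper stop, grows downward, bottom stop at 0.055. Spring about 0.25 N per mm after a 0.5 N preload: the tub makes it dip 13 to 28 mm. Lightly damped: bobbing dies away in about 3 s.
- lockbox: Reading lock of the scale, fixed to the bench: grey box 90 x 90 x 50 mm on a 120 x 90 mm foot, with a white mushroom-headed plunger on its top centre. Origin: centre of the underside.
- plunger_top (a point): Centre of the top face of the plunger's round head (48 mm across, flat top 36 mm across), 98 mm above the lockbox's origin when up; moves with the plunger.
- plunger (a joint): Travel of the plunger in m: 0 up, grows downward, stop at 0.018. Sprung: 1 N to start, about 6 N at the stop; springs back when let go.
- level: Bystander: yellow plastic spirit level 200 x 20 x 42 mm. Origin: centre of the underside.
- pliers: Bystander: slip-joint pliers about 180 mm long, 14 mm high, lying flat. Origin: under the pivot.
- file: Bystander: steel file with wooden handle, 225 mm long, 22 mm high. Origin: underside, 50 mm from the tip; the handle points along its -x.
- flat_tub: Bystander: lower clear tub without a handle, 106 x 146 x 52 mm. Origin: centre of the underside.
- jar: Bystander: glass jar with steel cap, 64 mm across, 85 mm high. Origin: centre of the underside.

How it is judged:
On the way, in this order (a step that is already met when the one before it is completed fails the run):
1. the tub hangs by its handle bar on both prongs, let go by the robot, the hook dipped and no longer bobbing (value of joint hook above 0.007 m and horizontal distance between tub_handle and hook_seat below 0.022 m and z of tub_handle in the frame of hook_seat between 0 and 0.018 m and angle between tub's own z axis and vertical below 0.2 rad and velocity of joint hook between -0.02 and 0.02 m/s and contact force between each of the fingers, the arm and tub below 0.1 N and contact force between the fingers and scale below 0.1 N), for 0.3 s.
2. the plunger is pressed down to its stop while the tub hangs still (value of joint plunger above 0.0165 m and value of joint hook above 0.007 m and horizontal distance between tub_handle and hook_seat below 0.022 m and z of tub_handle in the frame of hook_seat between 0 and 0.018 m and angle between tub's own z axis and vertical below 0.2 rad and velocity of joint hook between -0.03 and 0.03 m/s and contact force between the fingers and tub below 0.1 N), for 0.1 s.
At the end, for the whole second after the job is handed in: The tub hangs still and upright (0.2 rad) by its bar on both prongs, bar centre within 22 mm horizontally of the seat's middle and 0 to 18 mm above it, the hook dipped over 7 mm and slower than 20 mm/s; the plunger, pressed to its stop (1.5 mm) after settling, is up again (4 mm) (value of joint hook above 0.007 m and horizontal distance between tub_handle and hook_seat below 0.022 m and z of tub_handle in the frame of hook_seat between 0 and 0.018 m and angle between tub's own z axis and vertical below 0.2 rad and velocity of joint hook between -0.02 and 0.02 m/s and linear speed of tub below 0.03 m/s and value of joint plunger below 0.004 m); the robot touches nothing.
It fails at once if the hook is driven or dropped down to its bottom stop (dip over 50 mm) (value of joint hook above 0.05 m).
It fails at once if the plunger is pressed (over 4 mm) while the hook is empty or still bobbing (faster than 30 mm/s) (value of joint plunger above 0.004 m and (not (value of joint hook above 0.007 m and horizontal distance between tub_handle and hook_seat below 0.022 m and z of tub_handle in the frame of hook_seat between 0 and 0.018 m and angle between tub's own z axis and vertical below 0.2 rad) or velocity of joint hook above 0.03 m/s or velocity of joint hook below -0.03 m/s)).
It fails at once if another thing on the bench is moved by more than 30 mm (distance of any of level, pliers, file, flat_tub, jar from where it was at the start of the episode above 0.03 m).
It also fails if it takes over 67 s, if anything falls off the work surface, if the arm or the gripper's body presses on something with over 40 N, if the wrist force passes 120 N, or if a joint passes its speed limit or range.

### The arm

A 6-joint arm with a two-finger parallel gripper is mounted at the origin on the work surface. World frame = base frame: x ahead of the robot, y to its left, z up, the work surface at z = 0. Lengths are in m, angles in rad, forces in N, time in s.
With the tool pointing down it reaches from about 0.3 to 0.875 m from the base axis. Payload 6.4 kg.
Tool frame: the origin (TCP) lies at the very end of the fingers, on their centre line; the grasp point (between the pads) lies 19 mm behind it (tcp_to_grasp is the distance from the TCP to the grasp point, in m); z points along the fingers, y is the direction in which the jaws open and shut (so a half turn about z gives the same grasp; the last joint's range is limited). The gripper opens to 88 mm and grips with 3 to 60 N. Pads are 18 mm wide; open, the fingers measure 123 mm over their backs; the gripper's body (75 mm by 187 mm) begins 45 mm behind the grasp point.
Start: joints at [-1.342, 0.181, 1.607, -0, 1.354, -0.206], TCP at [0.242, -0.522, 0.239] pointing down, gripper open.
Joint ranges: [-2.99, 2.99], [-0.89, 2.07], [0.3, 2.58], [-1.14, 4.28], [0, 2.63], [-3.12, 3.12]. Speed limits (rad/s): [2.57, 2.57, 3.01, 3.14, 3.14, 3.14].

### API

Orientations are given as a unit quaternion [x, y, z, w].
In Python, from rig import sense, read_camera, camera_params, job_done, tcp_to_grasp gives the robot as it stands.
- The arm moves only by the shell command python3 -m crank 'ROWS' [FORCE]. ROWS is JSON, a list of rows, each an object of numbers: "dx", "dy", "dz": the shift along the world's x, y, z in m; "ax", "ay", "az": the turn, a rotation vector about the world's x, y, z in degrees; "gripper": the gripper command: -1 is shut, 1 is fully open, values between are in proportion. A call has 1 to 12 rows; each row shifts and turns the pose as measured when the row begins; what a row does not reach is not made up. A row lasts 1/8 s, in which the tool goes at most 62.5 mm and 10.7 degrees, less where a joint would pass 70% of its speed; a pose out of reach is approached as far as the arm can. A call is refused whole if a number of a shift passes 0.0625 or a number of a turn 10.7, either way. A call with a gripper value outside its range is refused whole. The fingers move at their own pace and stop on an object; FORCE is the grip in N (left out, the last holds). Time passes only in rows, so rows that do not move let the fingers close. It gives the time, the measured TCP pose, the force and the opening at its end, in the units of the state.
- sense(): the state, without advancing time (a new reading comes with each control period).
- read_camera(name): name is "side" or "top"; returns (picture, depth): 420x560x3 uint8, red, green, blue; 420x560 float32, m along the optical axis (not along the pixel's ray), 0 where there is no reading.
- camera_params(name): a dict with "fx", "fy", "cx", "cy" (pixels), "dist_coeffs" ([k1, k2, p1, p2, k3] as OpenCV has them; the pictures are not rectified), "R" (3x3) and "t" (3): a world point X has camera coordinates R X + t. Camera axes: x right, y down, z forward; pixel columns grow to the right and rows downward; lengths in m; the calibration is good to about 2 mm. A picture is of the moment at which its call begins. camera_params takes no time and is no camera call.
- job_done(): hands the job in, once; it reports no verdict.
The state is a dict: "t": time; "qpos": joint angles; "dq": joint speeds; "effort": joint torques, N m; "ee_pos": TCP position; "eef_rot": TCP orientation; "force": force on the tool from outside, world axes, zero at the start; "moment": the same for the moment, N m; "width": finger opening in m.
Only numpy, scipy, OpenCV 4.12 (cv2) and the standard library are available. Lean on these libraries where they do the work, as an engineer would, in place of code of your own. Each camera call takes 0.05 s, during which the arm holds its last target. There are 200 camera calls.

## Working session

There is one attempt and no reset: what is moved stays moved. The work goes in short steps, Python scripts to look and compute and a shell command to move; the robot and the scene stay as the last step left them, time stands still between calls to the robot, and variables do not carry over. Pictures are saved under pics/ and viewed, about 8 in all and at most 12, crops included, and the job is handed in when it is done.

```bash
ls; mkdir -p pics; cat > h.py <<'E'
import numpy as np, cv2
from rig import sense, read_camera, camera_params, job_done, tcp_to_grasp
def cloud(name):
    im,d=read_camera(name); p=camera_params(name)
    K=np.array([[p['fx'],0,p['cx']],[0,p['fy'],p['cy']],[0,0,1.]])
    v,u=np.mgrid[:d.shape[0],:d.shape[1]]
    n=cv2.undistortPoints(np.stack([u,v],-1).reshape(-1,1,2).astype(np.float32),K,np.array(p['dist_coeffs'])).reshape(*d.shape,2)
    c=np.dstack([n[...,0]*d,n[...,1]*d,d])
    X=(c-np.array(p['t']))@np.array(p['R'])
    X[d==0]=np.nan
    return im,X
E
python3 - <<'E'
from h import *
print(sense(),tcp_to_grasp if not callable(tcp_to_grasp) else tcp_to_grasp())
for n in('top','side'):
    im,X=cloud(n); cv2.imwrite(f'pics/{n}0.png',im[...,::-1]); np.save(f'{n}0.npy',X)
    p=camera_params(n); print(n,-np.array(p['R']).T@np.array(p['t']),np.array(p['R'])[2])
E
```

```text
pics
{'t': 0.0, 'qpos': array([-1.34231149e+00,  1.81537560e-01,  1.60799859e+00, -7.19491220e-06,
        1.35380600e+00, -2.06349760e-01]), 'dq': array([ 0.00049492, -0.00126735,  0.00159705,  0.00042542, -0.00048854,
        0.00032948]), 'effort': array([ 3.72423401e-04, -4.33858430e+01, -3.41852474e+01,  6.99614827e-02,
        3.82588932e-02, -1.41412011e-04]), 'ee_pos': array([ 0.24208832, -0.52096141,  0.23781665]), 'eef_rot': array([ 9.76457275e-01,  2.15709123e-01, -1.31933212e-05, -8.74656488e-04]), 'force': array([-0.27724694, -0.78828736,  0.19156969]), 'moment': array([1.13976464e-02, 5.11630747e-05, 6.83574113e-02]), 'width': 0.08840680195567029} 0.0187
top [0.4069521  0.00663665 1.58146703] [ 0.10177189  0.00510178 -0.99479468]
side [0.05357827 0.98798906 1.26083908] [ 0.31329196 -0.6404162  -0.7012241 ]
```

View pics/top0.png

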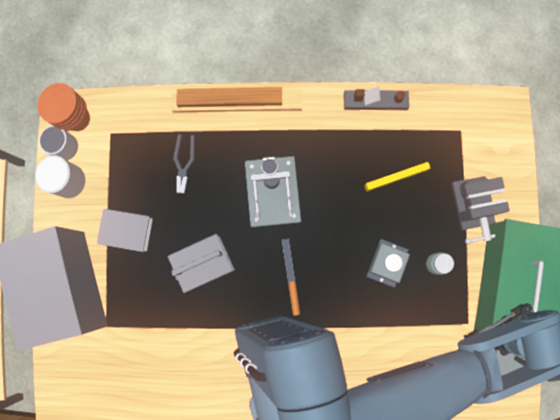

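View pics/side0.png

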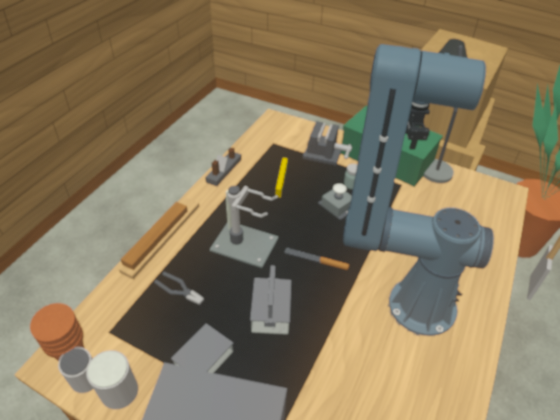

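Top view: tub at (200,263) with its bar slanted, scale column at (270,165) with prong tips near (255,218) and (290,215), plunger at (394,262), file between at (290,275). The side view agrees.

```bash
python3 - <<'E'
from h import *
def reg(X,x0,x1,y0,y1):  # image window cols,rows
    P=X[y0:y1,x0:x1].reshape(-1,3); return P[~np.isnan(P[:,0])]
def line(P):
    c=np.median(P,0); r=cv2.minAreaRect(P[:,:2].astype(np.float32)*1000); return np.round(c,4),r
T=np.load('top0.npy');S=np.load('side0.npy')
for n,X,w in(('top',T,(160,245,225,300)),('side',S,(240,300,255,340))):
    P=reg(X,*w); 
    for a,b in((.12,.16),(.06,.08)):
        Q=P[(P[:,2]>a)&(P[:,2]<b)]; print(n,'tub',a,len(Q),*line(Q))
for n,X,w in(('top',T,(235,310,145,235)),('side',S,(215,285,175,265))):
    P=reg(X,*w)
    for a,b in((.19,.245),(.245,.27),(.225,.245),(.008,.016)):
        Q=P[(P[:,2]>a)&(P[:,2]<b)]; print(n,'scale',a,len(Q),*(line(Q) if len(Q)>5 else ()))
    if n=='top':
        Q=P[(P[:,2]>.19)&(P[:,2]<.245)]; o=np.argsort(Q[:,0]); 
        print(np.round(Q[o][:14],3).tolist())
for n,X,w in(('top',T,(360,420,230,295)),('side',S,(315,365,175,220))):
    P=reg(X,*w); 
    for a,b in((.085,.11),(.04,.06)):
        Q=P[(P[:,2]>a)&(P[:,2]<b)]; print(n,'pl',len(Q),*line(Q))
P=reg(T,275,305,235,320);Q=P[(P[:,2]>.006)&(P[:,2]<.05)];print('file',line(Q))
E
```

```text
top tub 0.12 288 [0.4222 0.2487 0.151 ] ((423.36273193359375, 248.65411376953125), (15.029775619506836, 141.21658325195312), 24.72983169555664)
top tub 0.06 1633 [0.4228 0.2477 0.0763] ((423.6195373535156, 249.03610229492188), (117.29283905029297, 163.75677490234375), 25.234220504760742)
side tub 0.12 222 [0.417  0.2601 0.1517] ((422.13079833984375, 247.38864135742188), (14.1824369430542, 146.35560607910156), 24.24431037902832)
side tub 0.06 1227 [0.4183 0.2603 0.0771] ((422.0608215332031, 248.3881378173828), (116.7282943725586, 166.36322021484375), 24.815656661987305)
top scale 0.19 535 [0.6358 0.0426 0.2341] ((609.0870361328125, 39.60789489746094), (152.36148071289062, 99.09683990478516), 5.0308308601379395)
top scale 0.245 200 [0.6658 0.0446 0.2574] ((667.80615234375, 46.0552978515625), (40.9619140625, 38.828758239746094), 3.5973682403564453)
top scale 0.225 450 [0.6381 0.0427 0.235 ] ((609.0870361328125, 39.60789489746094), (152.36148071289062, 99.09683990478516), 5.0308308601379395)
top scale 0.008 1683 [0.6216 0.0374 0.0127] ((643.5840454101562, 43.40922546386719), (223.3864593
[... 955 characters left out ...]
)
top pl 238 [ 0.4208 -0.2982  0.101 ] ((421.15399169921875, -299.3217468261719), (49.32429122924805, 45.04510498046875), 89.0221939086914)
top pl 717 [ 0.4211 -0.2866  0.0531] ((421.0824279785156, -297.47845458984375), (91.22020721435547, 91.74034881591797), 67.78565979003906)
side pl 97 [ 0.4172 -0.2952  0.1017] ((416.25213623046875, -297.39825439453125), (45.80750274658203, 47.40748977661133), 21.890933990478516)
side pl 354 [ 0.4136 -0.2817  0.0542] ((411.2013854980469, -335.4443359375), (178.1578369140625, 97.57807159423828), 76.34539794921875)
file (array([ 0.3813, -0.0091,  0.0133]), ((381.5604248046875, -7.465751647949219), (85.99504089355469, 248.00912475585938), 89.63887023925781))
```

```bash
python3 -m crank '[{"dx":0.014,"dy":0.055,"dz":0.01,"az":7,"gripper":1},{"dx":0.014,"dy":0.06,"dz":0.01,"az":7},{"dx":0.014,"dy":0.06,"az":7},{"dx":0.014,"dy":0.06,"az":7},{"dx":0.014,"dy":0.06,"az":7},{"dx":0.014,"dy":0.06,"az":7},{"dx":0.014,"dy":0.06,"az":7},{"dx":0.014,"dy":0.06,"az":7},{"dx":0.014,"dy":0.06,"az":7},{"dx":0.014,"dy":0.06,"az":7},{"dx":0.014,"dy":0.06,"az":7},{"dx":0.014,"dy":0.06,"az":7}]'
cat >> h.py <<'E'
def st():
    from scipy.spatial.transform import Rotation as R
    s=sense(); M=R.from_quat(s['eef_rot']).as_matrix()
    print('t',round(s['t'],2),'p',s['ee_pos'].round(4),'yaw',np.degrees(np.arctan2(M[1,1],M[0,1])).round(2),'z',M[:,2].round(3),'F',s['force'].round(2),'w',round(s['width'],4),'q6',s['qpos'][5].round(2))
E
python3 -c "from h import *;st()"
```

```text
t 0.1 p [ 0.2421 -0.521   0.2379] yaw -65.09 z [-0.     0.001 -1.   ] F [ 0.1  -0.61 -0.61] w 0.0882 q6 -0.21$[0]: bad value
```

```bash
python3 -m crank '[{"dx":0.014,"dy":0.055,"dz":0.01,"ax":0,"ay":0,"az":7,"gripper":1}]'; python3 -c "from h import *;st()"; python3 -m crank --help | head -30
```

```text
t: 0.22
ee_pos: [0.2551, -0.4668, 0.246]
eef_rot: [0.962, 0.275, -0.0, -0.002]
force: [-0.3, 1.0, 0.6]
width: 0.0882
t 0.23 p [ 0.2551 -0.4668  0.246 ] yaw -58.12 z [-0.002  0.004 -1.   ] F [-0.27  1.    0.6 ] w 0.0882 q6 -0.28invalid input: not JSON, or not a number
```

```bash
python3 -m crank '[{"dx":0.014,"dy":0.06,"dz":0.01,"ax":0,"ay":0,"az":7,"gripper":1},{"dx":0.014,"dy":0.06,"dz":0,"ax":0,"ay":0,"az":7,"gripper":1},{"dx":0.014,"dy":0.06,"dz":0,"ax":0,"ay":0,"az":7,"gripper":1},{"dx":0.014,"dy":0.06,"dz":0,"ax":0,"ay":0,"az":7,"gripper":1},{"dx":0.014,"dy":0.06,"dz":0,"ax":0,"ay":0,"az":7,"gripper":1},{"dx":0.014,"dy":0.06,"dz":0,"ax":0,"ay":0,"az":7,"gripper":1},{"dx":0.014,"dy":0.06,"dz":0,"ax":0,"ay":0,"az":7,"gripper":1},{"dx":0.014,"dy":0.06,"dz":0,"ax":0,"ay":0,"az":7,"gripper":1},{"dx":0.014,"dy":0.06,"dz":0,"ax":0,"ay":0,"az":7,"gripper":1},{"dx":0.014,"dy":0.06,"dz":0,"ax":0,"ay":0,"az":7,"gripper":1},{"dx":0.014,"dy":0.06,"dz":0,"ax":0,"ay":0,"az":7,"gripper":1},{"dx":0,"dy":0,"dz":0,"ax":0,"ay":0,"az":0,"gripper":1}]'; python3 -c "from h import *;st()"
```

```text
t: 1.72
ee_pos: [0.4057, 0.2088, 0.2544]
eef_rot: [0.562, 0.827, -0.0, -0.001]
force: [-0.6, 0.1, -0.2]
width: 0.0884
t 1.73 p [0.4057 0.2088 0.2544] yaw 21.57 z [-0.002  0.001 -1.   ] F [-0.64  0.13 -0.19] w 0.0884 q6 -0.16
```

```bash
python3 -m crank '[{"dx":0.0168,"dy":0.0392,"dz":0,"ax":0,"ay":0,"az":3.1,"gripper":1},{"dx":0,"dy":0,"dz":-0.04,"ax":0,"ay":0,"az":0,"gripper":1},{"dx":0,"dy":0,"dz":-0.02,"ax":0,"ay":0,"az":0,"gripper":1},{"dx":0,"dy":0,"dz":0,"ax":0,"ay":0,"az":0,"gripper":1}]'; python3 -c "
from h import *;st()
im,X=cloud('side');cv2.imwrite('pics/s1.png',cv2.resize(im[180:360,180:400,::-1],None,fx=3,fy=3))"
```

```text
t: 2.22
ee_pos: [0.4223, 0.2472, 0.1922]
eef_rot: [0.54, 0.842, -0.001, -0.001]
force: [0.9, -0.0, 0.1]
width: 0.0882
t 2.23 p [0.4223 0.2472 0.1922] yaw 24.64 z [-0.003 -0.001 -1.   ] F [ 0.86 -0.    0.06] w 0.0882 q6 -0.14
```

View pics/s1.png

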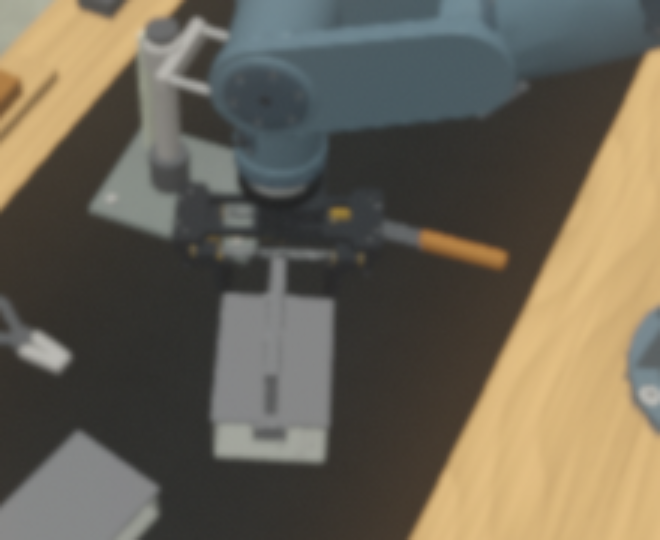

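The fingers (230..320, 270 in the crop) straddle the bar, which runs centred between them at (275,280). Descending and gripping.

```bash
python3 -m crank '[{"dx":0,"dy":0.0005,"dz":-0.04,"ax":0,"ay":0,"az":0,"gripper":1},{"dx":0,"dy":0,"dz":-0.022,"ax":0,"ay":0,"az":0,"gripper":1},{"dx":0,"dy":0,"dz":0,"ax":0,"ay":0,"az":0,"gripper":-1},{"dx":0,"dy":0,"dz":0,"ax":0,"ay":0,"az":0,"gripper":-1},{"dx":0,"dy":0,"dz":0,"ax":0,"ay":0,"az":0,"gripper":-1},{"dx":0,"dy":0,"dz":0,"ax":0,"ay":0,"az":0,"gripper":-1},{"dx":0,"dy":0,"dz":0,"ax":0,"ay":0,"az":0,"gripper":-1},{"dx":0,"dy":0,"dz":0,"ax":0,"ay":0,"az":0,"gripper":-1}]' 40; python3 -c "from h import *;st()"
```

```text
t: 3.28
ee_pos: [0.4286, 0.247, 0.1388]
eef_rot: [0.542, 0.84, 0.004, 0.004]
force: [0.4, 0.5, -0.6]
width: 0.0303
t 3.27 p [0.4286 0.247  0.1388] yaw 24.39 z [ 0.012  0.003 -1.   ] F [ 0.4  0.5 -0.6] w 0.0303 q6 -0.14
```

```bash
python3 -m crank '[{"dx":0,"dy":0,"dz":0,"ax":0,"ay":0,"az":0,"gripper":-1},{"dx":0,"dy":0,"dz":0,"ax":0,"ay":0,"az":0,"gripper":-1}]' 40; python3 -c "
from h import *;st();print(sense()['qpos'].round(3),sense()['dq'].round(3))
im,X=cloud('side');cv2.imwrite('pics/s2.png',cv2.resize(im[220:340,220:350,::-1],None,fx=5,fy=5,interpolation=cv2.INTER_CUBIC))"
```

```text
t: 3.52
ee_pos: [0.4277, 0.2468, 0.1383]
eef_rot: [0.542, 0.841, 0.003, 0.003]
force: [1.1, 1.1, -6.0]
width: 0.0139
t 3.52 p [0.4277 0.2468 0.1383] yaw 24.4 z [ 0.01   0.002 -1.   ] F [ 1.06  1.1  -6.03] w 0.0139 q6 -0.14
[ 2.830e-01  1.130e-01  1.904e+00 -1.000e-03  1.115e+00 -1.430e-01] [ 0.002  0.008  0.006  0.006 -0.029 -0.001]
```

View pics/s2.png

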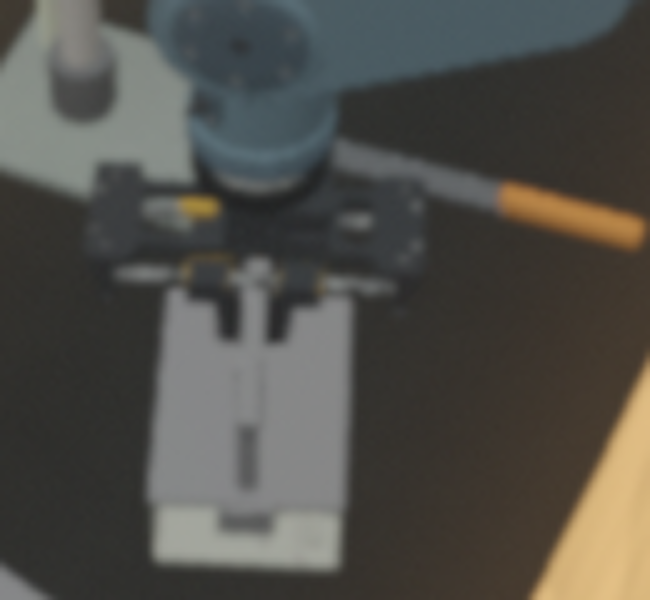

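```bash
python3 -m crank '[{"dx":0,"dy":0,"dz":0.006,"ax":0,"ay":0,"az":0,"gripper":-1},{"dx":0,"dy":0,"dz":0.01,"ax":0,"ay":0,"az":0,"gripper":-1},{"dx":0,"dy":0,"dz":0.015,"ax":0,"ay":0,"az":0,"gripper":-1},{"dx":0,"dy":0,"dz":0,"ax":0,"ay":0,"az":0,"gripper":-1},{"dx":0,"dy":0,"dz":0,"ax":0,"ay":0,"az":0,"gripper":-1}]' 50; python3 -c "
from h import *;st()
im,X=cloud('side');P=X[250:345,235:305].reshape(-1,3);P=P[P[:,2]>.02];
r=cv2.minAreaRect(P[(P[:,2]>.08)&(P[:,2]<.125)][:,:2].astype('f')*1000);print(r)
print(np.histogram(P[:,2],bins=np.arange(.02,.24,.01)))"
```

```text
t: 4.2
ee_pos: [0.4267, 0.2465, 0.1698]
eef_rot: [0.542, 0.841, 0.003, 0.003]
force: [0.5, -0.3, -6.9]
width: 0.0133
t 4.2 p [0.4267 0.2465 0.1698] yaw 24.4 z [ 0.008  0.002 -1.   ] F [ 0.5  -0.33 -6.92] w 0.0133 q6 -0.14
((421.12017822265625, 251.80499267578125), (116.44232940673828, 162.1982879638672), 24.411157608032227)
(array([  9,  15,  72,  57,  52,  54,  66,  73, 686, 742,   7,   8,   8,
         8,  10,  29, 166,  25,  25,  18,   1]), array([0.02, 0.03, 0.04, 0.05, 0.06, 0.07, 0.08, 0.09, 0.1 , 0.11, 0.12,
       0.13, 0.14, 0.15, 0.16, 0.17, 0.18, 0.19, 0.2 , 0.21, 0.22, 0.23]))
```

```bash
python3 -m crank '[{"dx":0,"dy":0,"dz":0.02,"ax":0,"ay":0,"az":0,"gripper":-1},{"dx":0,"dy":0,"dz":0.03,"ax":0,"ay":0,"az":0,"gripper":-1},{"dx":0,"dy":0,"dz":0.03,"ax":0,"ay":0,"az":0,"gripper":-1},{"dx":0.005,"dy":-0.015,"dz":0.006,"ax":0,"ay":0,"az":-2,"gripper":-1},{"dx":0.009,"dy":-0.033,"dz":0.003,"ax":0,"ay":0,"az":-3,"gripper":-1},{"dx":0.009,"dy":-0.035,"dz":0,"ax":0,"ay":0,"az":-3,"gripper":-1},{"dx":0.009,"dy":-0.035,"dz":0,"ax":0,"ay":0,"az":-3,"gripper":-1},{"dx":0.009,"dy":-0.035,"dz":0,"ax":0,"ay":0,"az":-3,"gripper":-1},{"dx":0.009,"dy":-0.033,"dz":0,"ax":0,"ay":0,"az":-3,"gripper":-1},{"dx":0.006,"dy":-0.02,"dz":0,"ax":0,"ay":0,"az":-2,"gripper":-1},{"dx":0,"dy":0,"dz":0,"ax":0,"ay":0,"az":0,"gripper":-1},{"dx":0,"dy":0,"dz":0,"ax":0,"ay":0,"az":0,"gripper":-1}]'; python3 -c "
from h import *;st()
im,X=cloud('side');cv2.imwrite('pics/s3.png',cv2.resize(im[140:320,180:360,::-1],None,fx=3.3,fy=3.3,interpolation=cv2.INTER_CUBIC));np.save('s3.npy',X)
im,X=cloud('top');cv2.imwrite('pics/t3.png',cv2.resize(im[140:300,180:360,::-1],None,fx=3.3,fy=3.3,interpolation=cv2.INTER_CUBIC));np.save('t3.npy',X)"
```

```text
t: 5.75
ee_pos: [0.4776, 0.0266, 0.2478]
eef_rot: [0.682, 0.732, -0.004, -0.003]
force: [-0.5, 0.7, -5.9]
width: 0.0135
t 5.75 p [0.4776 0.0266 0.2478] yaw 4.06 z [-0.01  -0.002 -1.   ] F [-0.46  0.75 -5.91] w 0.0135 q6 -0.26
```

View pics/s3.png

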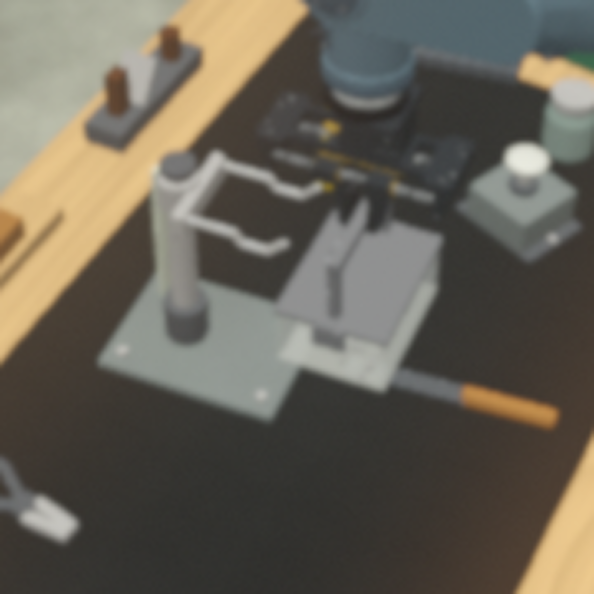

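View pics/t3.png

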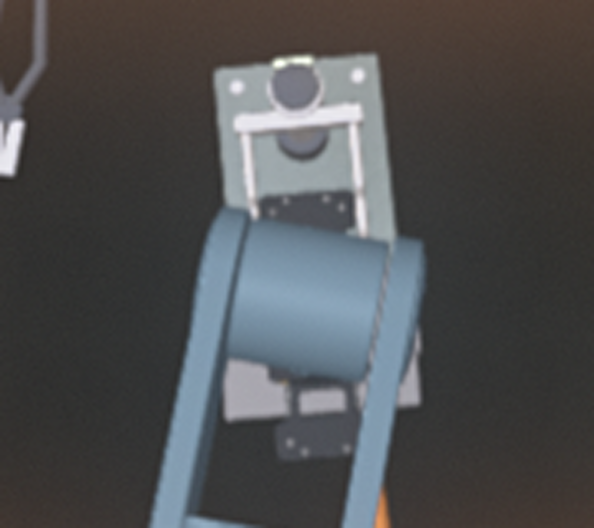

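Tub held level in front of the prongs (tips at crop (285,243), (320,190); bar near end at (335,265)). Now computing offsets along the scale's axes.

```bash
python3 - <<'E'
from h import *
X=np.load('s3.npy')
def to(P,c,a):
    a=np.radians(a);R=np.array([[np.cos(a),-np.sin(a)],[np.sin(a),np.cos(a)]]);return (P[:,:2]-c)@R
P=X[195:262,262:316].reshape(-1,3);P=P[~np.isnan(P[:,0])]
L=P[(P[:,2]>.165)&(P[:,2]<.2)];A=np.c_[L[:,:2],np.ones(len(L))];k=np.linalg.lstsq(A,L[:,2],rcond=None)[0]
print('lid',len(L),cv2.minAreaRect(L[:,:2].astype('f')*1000),'zmed',np.median(L[:,2]),'slope',k[:2])
B=P[(P[:,2]>.235)&(P[:,2]<.27)];print('bar',len(B),cv2.minAreaRect(B[:,:2].astype('f')*1000),np.median(B[:,2]))
b=to(B,np.array([.667,.0455]),5);print('bar scale frame min/max',b.min(0),b.max(0))
l=to(L,np.array([.667,.0455]),5);print('lid',np.percentile(l,[1,99],axis=0))
# scale from original clouds
for n in('top0','side0'):
    S=np.load(n+'.npy').reshape(-1,3);S=S[(S[:,2]>.205)&(S[:,2]<.248)&(abs(S[:,1]-.04)<.08)&(S[:,0]>.51)&(S[:,0]<.7)]
    s=to(S,np.array([.667,.0455]),5);m=(s[:,0]<-.05)
    for sg in(1,-1):
        q=s[m&(s[:,1]*sg>.02)];print(n,sg,len(q),np.polyfit(q[:,0],q[:,1],1),q[:,1].mean(),q[:,0].min())
E
```

```text
lid 1243 ((472.96649169921875, 31.608848571777344), (116.40485382080078, 167.73257446289062), 3.6818816661834717) zmed 0.18864866972384134 slope [-0.00144431 -0.03582944]
bar 196 ((504.71343994140625, 44.89490509033203), (88.12995910644531, 111.35991668701172), 71.66529083251953) 0.261440871286437
bar scale frame min/max [-0.21408449 -0.04749928] [-0.12478315  0.07415558]
lid [[-0.25139517 -0.0728094 ]
 [-0.13796465  0.08298926]]
top0 1 103 [-0.0001683   0.04101393] 0.041029492875335756 -0.13441013622295706
top0 -1 100 [ 0.00231922 -0.04255944] -0.04277161375047278 -0.13436350400619765
side0 1 72 [0.00500227 0.04181044] 0.04134663758725941 -0.13569092960273663
side0 -1 70 [-0.02583181 -0.0455048 ] -0.04313013675253862 -0.13331597192965505
```

```bash
python3 -m crank '[{"dx":0,"dy":-0.0042,"dz":0.011,"ax":0,"ay":-0.6,"az":1.1,"gripper":-1},{"dx":0,"dy":0,"dz":0,"ax":0,"ay":0,"az":0,"gripper":-1},{"dx":0,"dy":0,"dz":0,"ax":0,"ay":0,"az":0,"gripper":-1}]'; python3 -c "
from h import *;st()
p=sense()['ee_pos'][:2]-[.667,.0455];a=np.radians(5);print(p@[np.cos(a),np.sin(a)],p@[-np.sin(a),np.cos(a)])"
```

```text
t: 6.22
ee_pos: [0.4776, 0.0241, 0.2605]
eef_rot: [0.672, 0.74, 0.0, 0.002]
force: [0.5, -0.2, -6.4]
width: 0.0134
t 6.22 p [0.4776 0.0241 0.2605] yaw 5.48 z [ 0.003 -0.002 -1.   ] F [ 0.45 -0.23 -6.39] w 0.0134 q6 -0.29
-0.1905006275672165 -0.004822464744657511
```

```bash
python3 -m crank '[{"dx":0.01,"dy":0.0,"dz":0,"ax":0,"ay":0,"az":0,"gripper":-1},{"dx":0.014,"dy":0.001,"dz":0,"ax":0,"ay":0,"az":0,"gripper":-1},{"dx":0.014,"dy":0.001,"dz":0,"ax":0,"ay":0,"az":0,"gripper":-1},{"dx":0.014,"dy":0.001,"dz":0,"ax":0,"ay":0,"az":0,"gripper":-1},{"dx":0.014,"dy":0.001,"dz":0,"ax":0,"ay":0,"az":0,"gripper":-1},{"dx":0.01,"dy":0.001,"dz":0,"ax":0,"ay":0,"az":0,"gripper":-1},{"dx":0.008,"dy":0.001,"dz":0,"ax":0,"ay":0,"az":0,"gripper":-1},{"dx":0,"dy":0,"dz":0,"ax":0,"ay":0,"az":0,"gripper":-1},{"dx":0,"dy":0,"dz":0,"ax":0,"ay":0,"az":0,"gripper":-1}]'; python3 -c "
from h import *;st()
p=sense()['ee_pos'][:2]-[.667,.0455];a=np.radians(5);print(p@[np.cos(a),np.sin(a)],p@[-np.sin(a),np.cos(a)])
im,X=cloud('side');cv2.imwrite('pics/s4.png',cv2.resize(im[140:290,190:340,::-1],None,fx=4,fy=4,interpolation=cv2.INTER_CUBIC));np.save('s4.npy',X)"
```

```text
t: 7.35
ee_pos: [0.5682, 0.0309, 0.2591]
eef_rot: [0.672, 0.74, -0.0, 0.001]
force: [-0.9, 0.5, -5.8]
width: 0.0134
t 7.35 p [0.5682 0.0309 0.2591] yaw 5.51 z [ 0.001 -0.002 -1.   ] F [-0.87  0.52 -5.8 ] w 0.0134 q6 -0.25
-0.09968526824618434 -0.0059461567588001505
```

View pics/s4.png

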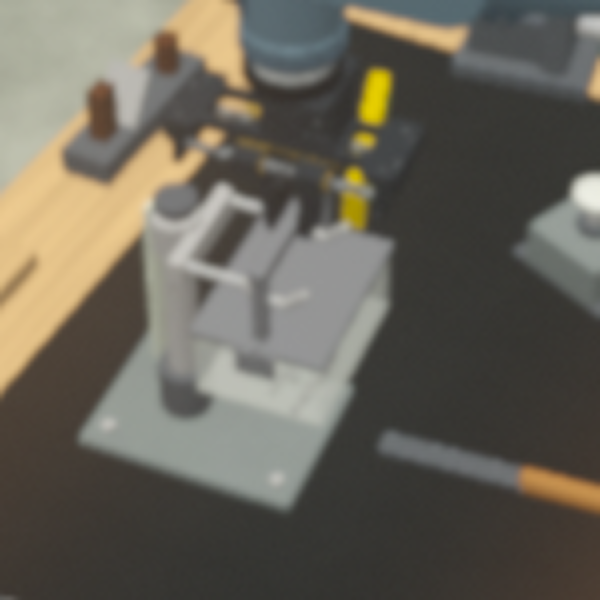

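The bar (crop 265,245) is over the prongs, with both tips visible ahead of it at (305,293) and (345,228). Backing off 6 mm and lowering.

```bash
python3 -m crank '[{"dx":-0.006,"dy":-0.0005,"dz":0,"ax":0,"ay":0,"az":0,"gripper":-1},{"dx":0,"dy":0,"dz":-0.008,"ax":0,"ay":0,"az":0,"gripper":-1},{"dx":0,"dy":0,"dz":-0.008,"ax":0,"ay":0,"az":0,"gripper":-1},{"dx":0,"dy":0,"dz":-0.008,"ax":0,"ay":0,"az":0,"gripper":-1},{"dx":0,"dy":0,"dz":0,"ax":0,"ay":0,"az":0,"gripper":-1},{"dx":0,"dy":0,"dz":0,"ax":0,"ay":0,"az":0,"gripper":-1}]'; python3 -c "
from h import *;st()
p=sense()['ee_pos'][:2]-[.667,.0455];a=np.radians(5);print(p@[np.cos(a),np.sin(a)],p@[-np.sin(a),np.cos(a)])"
```

```text
t: 8.15
ee_pos: [0.5607, 0.0303, 0.2332]
eef_rot: [0.672, 0.74, -0.001, 0.001]
force: [-0.3, -0.0, -5.9]
width: 0.0134
t 8.15 p [0.5607 0.0303 0.2332] yaw 5.5 z [ 0.    -0.002 -1.   ] F [-0.32 -0.02 -5.85] w 0.0134 q6 -0.25
-0.10723446145911854 -0.005832953045661398
```

```bash
python3 -m crank '[{"dx":0,"dy":0,"dz":-0.005,"ax":0,"ay":0,"az":0,"gripper":-1},{"dx":0,"dy":0,"dz":-0.005,"ax":0,"ay":0,"az":0,"gripper":-1},{"dx":0,"dy":0,"dz":-0.005,"ax":0,"ay":0,"az":0,"gripper":-1},{"dx":0,"dy":0,"dz":-0.005,"ax":0,"ay":0,"az":0,"gripper":-1},{"dx":0,"dy":0,"dz":0,"ax":0,"ay":0,"az":0,"gripper":-1},{"dx":0,"dy":0,"dz":0,"ax":0,"ay":0,"az":0,"gripper":-1}]'; python3 -c "
from h import *;st()"
```

```text
t: 8.9
ee_pos: [0.5625, 0.0302, 0.214]
eef_rot: [0.672, 0.74, 0.001, 0.003]
force: [0.1, -0.1, -3.2]
width: 0.0136
t 8.9 p [0.5625 0.0302 0.214 ] yaw 5.49 z [ 0.005 -0.002 -1.   ] F [ 0.09 -0.11 -3.21] w 0.0136 q6 -0.25
```

```bash
python3 -m crank '[{"dx":-0.001,"dy":0,"dz":-0.004,"ax":0,"ay":0,"az":0,"gripper":-1},{"dx":0,"dy":0,"dz":-0.004,"ax":0,"ay":0,"az":0,"gripper":-1},{"dx":0,"dy":0,"dz":-0.002,"ax":0,"ay":0,"az":0,"gripper":-1},{"dx":0,"dy":0,"dz":0,"ax":0,"ay":0,"az":0,"gripper":-1},{"dx":0,"dy":0,"dz":0,"ax":0,"ay":0,"az":0,"gripper":-1}]'; python3 -c "
from h import *;st()
im,X=cloud('side');cv2.imwrite('pics/s5.png',cv2.resize(im[140:290,190:340,::-1],None,fx=4,fy=4,interpolation=cv2.INTER_CUBIC))"
```

```text
t: 9.52
ee_pos: [0.5626, 0.0302, 0.2049]
eef_rot: [0.672, 0.74, 0.002, 0.004]
force: [0.1, 0.3, -0.2]
width: 0.0135
t 9.53 p [0.5626 0.0302 0.2049] yaw 5.49 z [ 0.009 -0.002 -1.   ] F [ 0.08  0.33 -0.24] w 0.0135 q6 -0.25
```

View pics/s5.png

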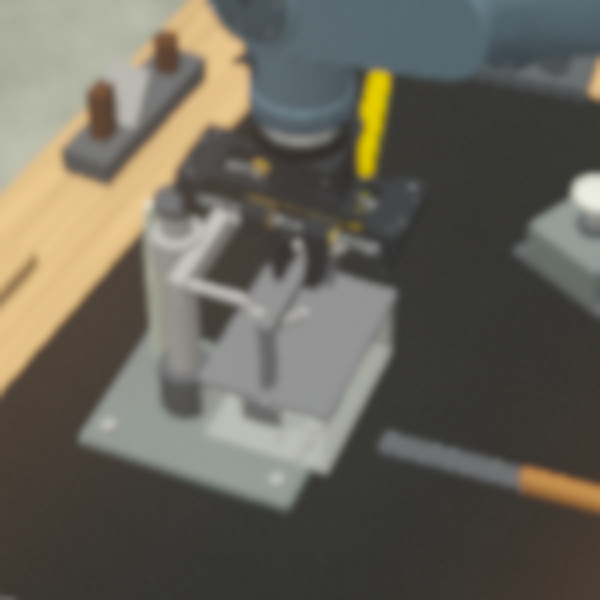

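Bar lies on both prongs, the load fully on the spring (tool force ≈0). Opening partly, then up.

```bash
python3 -m crank '[{"dx":0,"dy":0,"dz":0,"ax":0,"ay":0,"az":0,"gripper":0},{"dx":0,"dy":0,"dz":0,"ax":0,"ay":0,"az":0,"gripper":0},{"dx":0,"dy":0,"dz":0,"ax":0,"ay":0,"az":0,"gripper":0},{"dx":0,"dy":0,"dz":0,"ax":0,"ay":0,"az":0,"gripper":0},{"dx":0,"dy":0,"dz":0.015,"ax":0,"ay":0,"az":0,"gripper":0},{"dx":0,"dy":0,"dz":0.03,"ax":0,"ay":0,"az":0,"gripper":0},{"dx":0,"dy":0,"dz":0.05,"ax":0,"ay":0,"az":0,"gripper":0},{"dx":0,"dy":0,"dz":0.05,"ax":0,"ay":0,"az":0,"gripper":-1}]'; python3 -c "
from h import *;st()
im,X=cloud('side');cv2.imwrite('pics/s6.png',cv2.resize(im[140:290,190:340,::-1],None,fx=4,fy=4,interpolation=cv2.INTER_CUBIC))
P=X[190:262,230:295].reshape(-1,3);L=P[(P[:,2]>.12)&(P[:,2]<.16)&(P[:,0]<.65)];A=np.c_[L[:,:2],np.ones(len(L))]
print('lid',len(L),cv2.minAreaRect(L[:,:2].astype('f')*1000),np.median(L[:,2]),np.linalg.lstsq(A,L[:,2],rcond=None)[0][:2])"
```

```text
t: 10.58
ee_pos: [0.56, 0.0302, 0.3529]
eef_rot: [0.672, 0.74, -0.0, 0.001]
force: [0.9, -0.3, -0.2]
width: 0.0362
t 10.57 p [0.56   0.0302 0.3529] yaw 5.49 z [ 0.001 -0.002 -1.   ] F [ 0.86 -0.29 -0.17] w 0.0362 q6 -0.25
lid 1173 ((575.84912109375, 35.628543853759766), (150.16073608398438, 164.8970489501953), 4.7063374519348145) 0.14196082141303648 [ 0.00946701 -0.03482889]
```

View pics/s6.png

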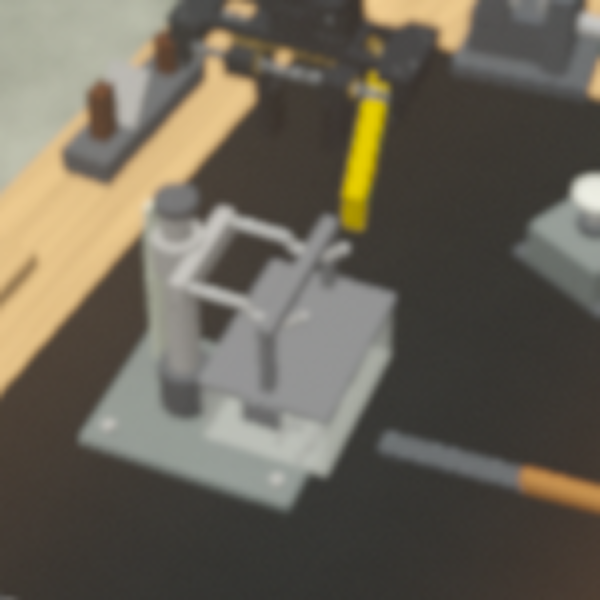

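Tub hangs level on both prongs, bar (300,265) across both. Moving to the plunger with the fingers shut.

```bash
python3 -m crank '[{"dx":-0.01,"dy":-0.03,"dz":0,"ax":0,"ay":0,"az":0,"gripper":-1},{"dx":-0.02,"dy":-0.047,"dz":0,"ax":0,"ay":0,"az":0,"gripper":-1},{"dx":-0.02,"dy":-0.047,"dz":0,"ax":0,"ay":0,"az":0,"gripper":-1},{"dx":-0.02,"dy":-0.047,"dz":-0.01,"ax":0,"ay":0,"az":0,"gripper":-1},{"dx":-0.02,"dy":-0.047,"dz":-0.05,"ax":0,"ay":0,"az":0,"gripper":-1},{"dx":-0.02,"dy":-0.047,"dz":-0.05,"ax":0,"ay":0,"az":0,"gripper":-1},{"dx":-0.018,"dy":-0.04,"dz":-0.05,"ax":0,"ay":0,"az":0,"gripper":-1},{"dx":-0.01,"dy":-0.02,"dz":-0.03,"ax":0,"ay":0,"az":0,"gripper":-1},{"dx":0,"dy":0,"dz":0,"ax":0,"ay":0,"az":0,"gripper":-1},{"dx":0,"dy":0,"dz":0,"ax":0,"ay":0,"az":0,"gripper":-1}]'; python3 -c "
from h import *;st()"
```

```text
t: 11.88
ee_pos: [0.4288, -0.2904, 0.1977]
eef_rot: [0.671, 0.741, 0.006, 0.019]
force: [-0.3, 0.1, 0.9]
width: 0.0001
t 11.88 p [ 0.4288 -0.2904  0.1977] yaw 5.64 z [ 0.036 -0.016 -0.999] F [-0.27  0.1   0.94] w 0.0001 q6 -0.94
```

```bash
python3 -m crank '[{"dx":-0.009,"dy":-0.008,"dz":-0.03,"ax":0.9,"ay":2,"az":0,"gripper":-1},{"dx":0,"dy":0,"dz":-0.03,"ax":0,"ay":0,"az":0,"gripper":-1},{"dx":0,"dy":0,"dz":-0.02,"ax":0,"ay":0,"az":0,"gripper":-1},{"dx":0,"dy":0,"dz":0,"ax":0,"ay":0,"az":0,"gripper":-1},{"dx":0,"dy":0,"dz":0,"ax":0,"ay":0,"az":0,"gripper":-1},{"dx":0,"dy":0,"dz":0,"ax":0,"ay":0,"az":0,"gripper":-1},{"dx":0,"dy":0,"dz":0,"ax":0,"ay":0,"az":0,"gripper":-1},{"dx":0,"dy":0,"dz":0,"ax":0,"ay":0,"az":0,"gripper":-1},{"dx":0,"dy":0,"dz":0,"ax":0,"ay":0,"az":0,"gripper":-1},{"dx":0,"dy":0,"dz":0,"ax":0,"ay":0,"az":0,"gripper":-1},{"dx":0,"dy":0,"dz":0,"ax":0,"ay":0,"az":0,"gripper":-1}]'; python3 -c "
from h import *;st()
for i in range(4):
    im,X=cloud('side');P=X[190:262,230:295].reshape(-1,3);L=P[(P[:,2]>.13)&(P[:,2]<.155)&(P[:,0]<.64)];print(L[:,2].mean(),len(L))
im,X=cloud('side');cv2.imwrite('pics/s7.png',cv2.resize(im[140:290,200:400,::-1],None,fx=4,fy=4,interpolation=cv2.INTER_CUBIC))"
```

```text
t: 13.25
ee_pos: [0.4288, -0.3003, 0.1298]
eef_rot: [0.669, 0.743, -0.001, 0.011]
force: [-0.5, 0.8, -0.3]
width: 0.0004
t 13.25 p [ 0.4288 -0.3003  0.1298] yaw 6.05 z [ 0.016 -0.016 -1.   ] F [-0.5   0.84 -0.31] w 0.0004 q6 -0.95
0.14187153437722821 1075
0.14188725092553206 1062
0.14203453030782676 1066
0.14193183803428028 1070
```

View pics/s7.png

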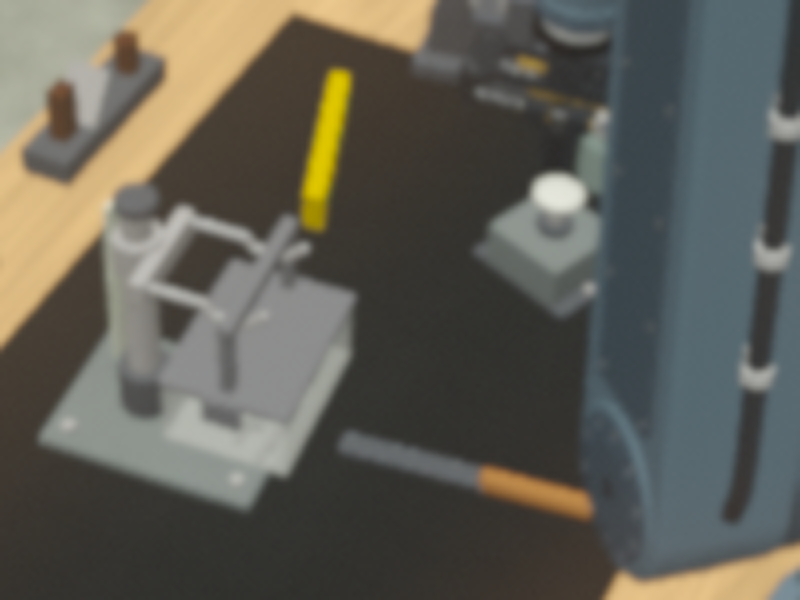

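Tub steady (lid height constant to 0.1 mm); fingertips (555,150) above the plunger head (557,190). Nudging back 8 mm and coming down.

```bash
python3 -m crank '[{"dx":-0.008,"dy":0.001,"dz":-0.01,"ax":0,"ay":0,"az":0,"gripper":-1},{"dx":0,"dy":0,"dz":-0.01,"ax":0,"ay":0,"az":0,"gripper":-1},{"dx":0,"dy":0,"dz":0,"ax":0,"ay":0,"az":0,"gripper":-1}]'; python3 -c "from h import *;st()"
```

```text
t: 13.88
ee_pos: [0.4198, -0.2988, 0.1079]
eef_rot: [0.669, 0.743, -0.0, 0.011]
force: [0.3, 0.8, 1.2]
width: 0.0005
t 13.88 p [ 0.4198 -0.2988  0.1079] yaw 6.05 z [ 0.015 -0.015 -1.   ] F [0.29 0.85 1.24] w 0.0005 q6 -0.96
```

Centred. Press in steps (stop expected near z ≈ 0.080–0.083).

```bash
python3 -m crank '[{"dx":0,"dy":0,"dz":-0.008,"ax":0,"ay":0,"az":0,"gripper":-1},{"dx":0,"dy":0,"dz":-0.008,"ax":0,"ay":0,"az":0,"gripper":-1},{"dx":0,"dy":0,"dz":-0.008,"ax":0,"ay":0,"az":0,"gripper":-1},{"dx":0,"dy":0,"dz":-0.003,"ax":0,"ay":0,"az":0,"gripper":-1},{"dx":0,"dy":0,"dz":-0.002,"ax":0,"ay":0,"az":0,"gripper":-1}]'; python3 -c "from h import *;st()"
```

```text
t: 14.5
ee_pos: [0.4206, -0.2997, 0.0841]
eef_rot: [0.668, 0.744, -0.001, 0.01]
force: [-10.1, 8.4, 28.3]
width: 0.0001
t 14.5 p [ 0.4206 -0.2997  0.0841] yaw 6.14 z [ 0.014 -0.016 -1.   ] F [-10.07   8.45  28.29] w 0.0001 q6 -0.96
```

```bash
python3 -m crank '[{"dx":0,"dy":0,"dz":-0.001,"ax":0,"ay":0,"az":0,"gripper":-1},{"dx":0,"dy":0,"dz":-0.001,"ax":0,"ay":0,"az":0,"gripper":-1}]'; python3 -c "from h import *;st()"
```

```text
t: 14.75
ee_pos: [0.4204, -0.2995, 0.0844]
eef_rot: [0.668, 0.744, -0.001, 0.01]
force: [-4.3, 4.4, 11.8]
width: 0.0004
t 14.75 p [ 0.4204 -0.2995  0.0844] yaw 6.2 z [ 0.013 -0.015 -1.   ] F [-4.29  4.42 11.83] w 0.0004 q6 -0.96
```

```bash
python3 -m crank '[{"dx":0,"dy":0,"dz":-0.003,"ax":0,"ay":0,"az":0,"gripper":-1},{"dx":0,"dy":0,"dz":-0.002,"ax":0,"ay":0,"az":0,"gripper":-1}]'; python3 -c "from h import *;st()"; python3 -m crank '[{"dx":0,"dy":0,"dz":0.011,"ax":0,"ay":0,"az":0,"gripper":-1},{"dx":0,"dy":0,"dz":0,"ax":0,"ay":0,"az":0,"gripper":-1}]'; python3 -m crank '[{"dx":0,"dy":0,"dz":0.02,"ax":0,"ay":0,"az":0,"gripper":-1},{"dx":0,"dy":0,"dz":0.03,"ax":0,"ay":0,"az":0,"gripper":-1},{"dx":0,"dy":0,"dz":0.05,"ax":0,"ay":0,"az":0,"gripper":-1},{"dx":0,"dy":0,"dz":0.05,"ax":0,"ay":0,"az":0,"gripper":-1},{"dx":0,"dy":0,"dz":0,"ax":0,"ay":0,"az":0,"gripper":-1},{"dx":0,"dy":0,"dz":0,"ax":0,"ay":0,"az":0,"gripper":-1}]'; python3 -c "
from h import *;st()
for i in range(3):
    im,X=cloud('side');P=X[190:262,230:295].reshape(-1,3);L=P[(P[:,2]>.13)&(P[:,2]<.155)&(P[:,0]<.64)];print(L[:,2].mean(),len(L))
P=X[175:220,315:365].reshape(-1,3);P=P[(P[:,2]>.075)&(P[:,2]<.12)];print('plunger',len(P),np.median(P,0))
cv2.imwrite('pics/s8.png',cv2.resize(im[140:290,200:400,::-1],None,fx=4,fy=4,interpolation=cv2.INTER_CUBIC))"
```

```text
t: 15.0
ee_pos: [0.4206, -0.2996, 0.0841]
eef_rot: [0.667, 0.745, -0.002, 0.009]
force: [-9.0, 8.5, 26.0]
width: 0.0004
t 15.0 p [ 0.4206 -0.2996  0.0841] yaw 6.27 z [ 0.011 -0.015 -1.   ] F [-9.03  8.51 25.97] w 0.0004 q6 -0.96
t: 15.25
ee_pos: [0.421, -0.3, 0.096]
eef_rot: [0.667, 0.745, -0.002, 0.01]
force: [0.6, -1.6, 3.3]
width: 0.0004
t: 16.0
ee_pos: [0.4193, -0.2979, 0.2435]
eef_rot: [0.667, 0.745, -0.001, 0.006]
force: [-0.3, 0.5, -0.6]
width: 0.0002
t 16.0 p [ 0.4193 -0.2979  0.2435] yaw 6.28 z [ 0.008 -0.011 -1.   ] F [-0.35  0.47 -0.6 ] w 0.0002 q6 -0.96
0.141925461549766 1064
0.14193417951212436 1069
0.14219794865456364 1064
plunger 105 [ 0.41597131 -0.29392169  0.10257478]
```

View pics/s8.png

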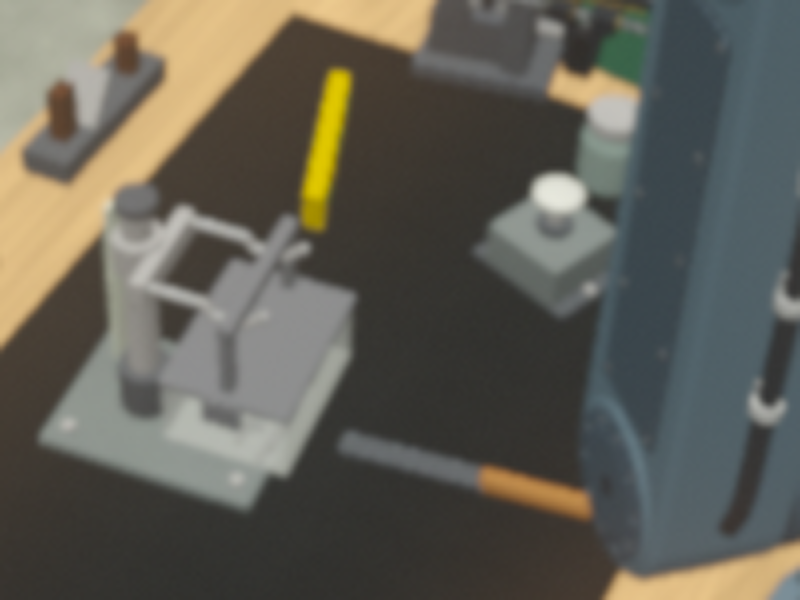

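The plunger (557,190) is up again, the tub hangs unchanged and the robot is clear. Handing in.

```bash
python3 -c "from rig import job_done;print(job_done())"
```

```text
the job is handed in; nothing more can be done
None
```

The tub hangs by its bar across both prongs of the scale. I pressed the reading lock to its stop, let it spring back, and handed in the job at about 16 s. The hand-in gives no verdict, so the results below rest on my own checks.

- **Hanging:** I lowered the tub until the tool force fell from about 6 N to about 0, then opened the gripper. The dip was about 20 mm, estimated from the drop in tool height after contact. The bar was about 5 mm in front of the seat's middle.
- **Settled before pressing:** about 3 s after release, four lid height readings agreed to within 0.2 mm.
- **Plunger:** the tool stopped hard at z ≈ 0.084 m with up to 28 N, far above the 6 N spring force at the stop. Afterwards the head measured 0.1026 m, against 0.101–0.102 m before.
- **Final look:** the tub was unchanged, and in the last picture the level, file and jar were in place. The pliers and flat tub were outside that crop, so I did not check them at the end.

Some readings did not match:

- **Lid slope:** the depth fit showed about 0.035 rad, both held and hanging. I took this as camera bias because the pictures show the tub level, and it is within 0.2 rad anyway.
- **Grip:** it closed about 8 mm higher on the bar than I had commanded, but held.
- **Sideways force:** pressing the plunger gave about 10 N sideways, most likely friction.

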